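# Put the wide hole punch back in its hole of the graded rack

## Robot

A 6-joint arm with a two-finger parallel gripper is mounted at the origin on a cart in front of the work surface, level with it; the furniture and walls round the work are solid. World frame = base frame: x ahead of the robot, y to its left, z up, the work surface at z = 0. Lengths are in m, angles in rad, forces in N, time in s.
With the tool pointing down it reaches from about 0.35 to 0.875 m from the base axis. Payload 15.5 kg.
Tool frame: the origin (TCP) lies at the very end of the fingers, on their centre line; the grasp point (between the pads) lies 19 mm behind it; z points along the fingers, y is the direction in which the jaws open and shut (so a half turn about z gives the same grasp; the last joint's range is limited). The gripper opens to 85 mm and grips with 20 to 120 N. Pads are 22 mm wide; open, the fingers measure 114 mm over their backs; the gripper's body (76 mm by 85 mm) begins 54 mm behind the grasp point. The pads swing forward as they close: fully open they stand 13 mm farther back than shut.
Start: joints at [-1.27, 0.494, 1.345, -0, 1.302, -0.096], TCP at [0.241, -0.577, 0.231] pointing down, gripper open.
Joint ranges: [-2.91, 2.91], [-0.82, 2.16], [0.22, 2.67], [-1.22, 4.37], [0.12, 2.79], [-3.08, 3.08]. Speed limits (rad/s): [1.89, 1.89, 2.57, 3.01, 3.01, 3.01].

## Interface

Orientations are given as [roll, pitch, yaw] about the fixed x, y, z axes, in that order (R = Rz(yaw) Ry(pitch) Rx(roll)).
In Python, from rig import arm gives the robot as it stands.
- The arm moves only by the tool step_arm, never from a script. Its argument "moves" is text: rows parted by semicolons, each of 6 numbers parted by spaces: the shift along the world's x, y, z in cm, then the turn, a rotation vector about the world's x, y, z in rad. A call has 1 to 12 rows; each row shifts and turns the commanded pose from where the row before left it; what a row does not reach is not made up. A row lasts 1/10 s, in which the tool goes at most 50 mm and 8.59 degrees, less where a joint would pass 70% of its speed; a pose out of reach is approached as far as the arm can. A call is refused whole if a number of a shift passes 5 or a number of a turn 0.15, either way. A call with a gripper value outside its range is refused whole. "grip" is the finger opening in cm, from 0 to 8.54, set as the call begins (left out, the last holds). The fingers move at their own pace and stop on an object; "force" is the grip in N (left out, the last holds). Time passes only in rows, so rows that do not move let the fingers close. It gives the time, the measured TCP pose, the force and the opening at its end, in the units of the state.
- arm.sense(): the state, without advancing time (a new reading comes with each control period).
- arm.grab_frame(name): name is "scene" or "top"; returns (picture, depth): 400x640x3 uint8, red, green, blue; 400x640 float32, m along the optical axis (not along the pixel's ray), 0 where there is no reading.
- arm.camera_params(name): a dict with "fx", "fy", "cx", "cy" (pixels), "R" (3x3) and "t" (3): a world point X has camera coordinates R X + t. Camera axes: x right, y down, z forward; pixel columns grow to the right and rows downward; lengths in m; the calibration is good to about 2 mm. A picture is of the moment at which its call begins. camera_params takes no time and is no camera call.
- arm.hand_in(): hands the job in, once; it reports no verdict.
The state is a dict: "t": time; "joints": joint angles; "qd": joint speeds; "joint_efforts": joint torques, N m; "tcp_pos": TCP position; "eef_rot": TCP orientation; "force": force on the tool from outside, world axes, zero at the start; "ft_torque": the same for the moment, N m; "gripper_width": finger opening in m.
Only numpy, scipy, OpenCV 4.12 (cv2) and the standard library are available. Lean on these libraries where they do the work, as an engineer would, in place of code of your own. Each camera call takes 0.05 s, during which the arm holds its last target.

## Task

Two clay hole punches stand loose on the table beside the graded punch rack. Take the wider of the two and put it away upright in the rack, in the hole that matches its shank (not a bigger one), lowered gently until its collar rests flat on the board, then let go. The hole board lies loosely in its frame, so find the hole by feel and never push or scrape hard on the rack; leave the thinner punch and everything else where they stand.

Things in the scene. Friction and masses are not known exactly. Their poses are not given: they have to be found in the camera images.
- wide_punch_mid (a point): Centre (on the axis, half-way up) of the wider loose punch, which stands upright on its foot; 95 mm tall, 0.13 to 0.2 kg, z along its axis, up. Dark wooden handle 28 mm in diameter, 48 mm tall, at the top; under it a brass collar 38 mm in diameter, 5 mm thick. This point is 5.5 mm above the collar's underside; mid-handle, where to grip, is 23.5 mm above this point.
- wide_punch: The same punch; origin at the centre of its foot, 47.5 mm below its centre. Below the collar it has a steel shank 26 mm in diameter and 42 mm long, its foot chamfered 1 mm.
- thin_punch_mid (a point): Centre of the thinner loose punch, of the same build, 95 mm tall: shank 18 mm, collar 30 mm, handle 20 mm in diameter. It stands upright and must stay. Which of the two punches stands where varies.
- rack: Punch rack, fixed: a wooden frame 100 mm (x) by 256 mm (y), 62 mm high at its two ends; origin at the centre of its underside on the table, z up. Between the ends lies a loose hole board, 66 x 210 x 25 mm, its top 62 mm above the origin, with open space under it down to 10 mm above the table. A small punch is parked in the smallest hole, the handle's top 53 mm above the board.
- row_mid (a point): Point of the rack's frame where the centre of the board's top would be if the board lay centred. Along the row, in the rack's frame, x = 0, the holes for punches of 14, 18, 22, 26 and 30 mm are then at y = +80, +40, 0, -40 and -80 mm. Each goes through, is 1.4 mm wider than its punch and has a plain, unchamfered mouth.
- row_small_end (a point): Point of the rack's frame at the small-hole end of the row, 105 mm from row_mid. The frame does not tell where the board is: it lies up to 6 mm off centre in x and up to 6 mm in y, differently each time, so the holes do too. It stays there under a light sideways push and shifts only above about 12 N.
- row_large_end (a point): Point of the rack's frame at the large-hole end of the row, 105 mm from row_mid. The board rests on springy rubber pads: pressed down it stays up to about 3 N, then sinks about 1 mm per 2 N, 6 mm at most, and comes back up when let go.
- oxide_bottle_mid (a point): Centre of a small brown bottle, 38 mm in diameter, 76 mm tall, standing; leave it.
- sprig_mould_mid (a point): Centre of a round plaster mould, 66 mm in diameter, 34 mm high; leave it.
- brush_2_mid (a point): Centre of a brush lying on the table, 207 mm long along its y axis, 11 mm high; leave it.
Mind the look-alikes: they are no part of the job. What is shaped like the wide_punch but purple is not meant.

How it is judged:
On the way:
1. the wider punch is lifted clear of the table (height (world z) of wide_punch_mid above 0.085 m), for 0.1 s.
At the end, for the whole second after the job is handed in: The wider punch stands in the 26 mm hole: its centre within 9 mm in x and in y of the hole's nominal place in the rack's frame (the board's play included), at a height of 64 to 70 mm above the rack's underside (67.5 mm when the collar rests on the board), upright within 0.06 rad, let go (x of wide_punch_mid in the frame of rack between -0.009 and 0.009 m and y of wide_punch_mid in the frame of rack between -0.049 and -0.031 m and z of wide_punch_mid in the frame of rack between 0.064 and 0.07 m and angle between wide_punch_mid's own z axis and vertical below 0.06 rad); the robot touches nothing.
It fails at once if the punch is pushed against the rack with more than 30 N (contact force between wide_punch and rack above 30 N).
It fails at once if the robot pushes on the rack with more than 30 N (contact force between any of the fingers, the arm and rack above 30 N).
It fails at once if the thinner punch is moved more than 20 mm or tipped (distance of thin_punch_mid from where it was at the start of the episode above 0.02 m or angle between thin_punch_mid's own z axis and vertical above 0.3 rad).
It fails at once if the bottle, the mould or the brush is moved more than 20 mm (distance of any of oxide_bottle_mid, sprig_mould_mid, brush_2_mid from where it was at the start of the episode above 0.02 m).
It also fails if it takes over 72 s, if anything falls off the work surface, if the arm or the gripper's body presses on something with over 40 N, if the wrist force passes 120 N, or if a joint passes its speed limit or range.

## Working session

There is one attempt and no reset: what is moved stays moved. The work goes in short steps, Python scripts to look and compute and a tool call to move; the robot and the scene stay as the last step left them, time stands still between calls to the robot, and variables do not carry over. Pictures are saved under pics/ and viewed, and the job is handed in when it is done.

Besides the shell and the picture viewer there is one more tool, called after "Request:" in YAML: its name, and indented under it one key for each argument. step_arm: Moves the arm, as the interface text tells. Its arguments: {"type":"object","properties":{"moves":{"type":"string"},"grip":{"type":"number"},"force":{"type":"number"}},"required":["moves"]}

```bash
mkdir -p pics
python3 - <<'E'
from rig import arm
import cv2,numpy as np
for n in ("scene","top"):
    p,d=arm.grab_frame(n); np.savez(f"pics/{n}0.npz",p=p,d=d)
    cv2.imwrite(f"pics/{n}0.png",p[:,:,::-1]); c=arm.camera_params(n); print(n,c)
print(arm.sense())
E
```

```text
scene {'fx': 440.29699522745227, 'fy': 440.29699522745227, 'cx': 316.66316609503207, 'cy': 201.3786213573295, 'R': array([[-0.74395506, -0.6678896 ,  0.02131538],
       [-0.3545668 ,  0.36750872, -0.85977888],
       [ 0.56640379, -0.64719458, -0.51022145]]), 't': array([0.41494848, 0.26119791, 0.90505269])}
top {'fx': 483.0214509861095, 'fy': 483.0214509861095, 'cx': 321.70116454643056, 'cy': 197.41937381120664, 'R': array([[-0.0083071 , -0.99960128,  0.02698646],
       [-0.99733684,  0.00632671, -0.07265817],
       [ 0.07245846, -0.02751817, -0.99699174]]), 't': array([-0.0172478 ,  0.57535195,  1.18594021])}
{'t': 0.1, 'joints': array([-1.27048019e+00,  4.94083867e-01,  1.34603378e+00,  1.45161962e-05,
        1.30251023e+00, -9.55125638e-02]), 'qd': array([ 0.00016414, -0.00040267, -0.00379426,  0.00031378, -0.00131475,
        0.00011174]), 'joint_efforts': array([ 1.83536547e-03, -8.83591032e+01, -3.84562969e+01,  2.08057264e-05,
        5.19990135e-03, -6.37000562e-05]), 'tcp_pos': array([ 0.24089195, -0.57637885,  0.230795  ]), 'eef_rot': array([-3.14056348e+00, -1.12655614e-04,  3.95824787e-01]), 'force': array([ 0.57298651, -0.97976634, -0.61604628]), 'ft_torque': array([ 0.01540645,  0.01106609, -0.03308298]), 'gripper_width': 0.08542433365574102}
```

```bash
ls . pics
```

```text
.:
pics

pics:
scene0.npz
scene0.png
top0.npz
top0.png
```

View pics/top0.png

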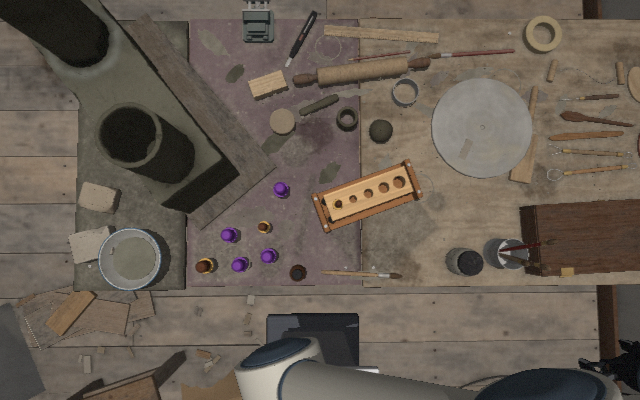

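View pics/scene0.png

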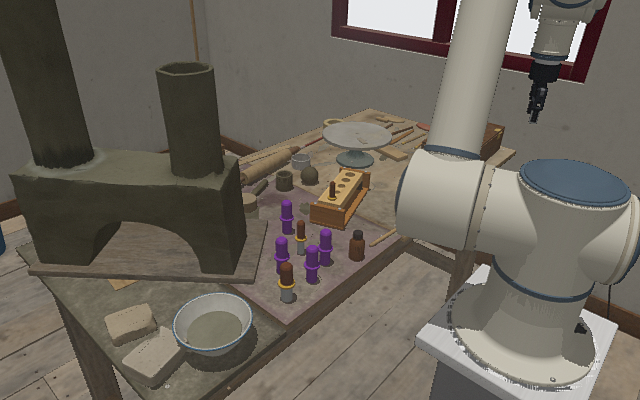

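```bash
cat > h.py <<'E'
import numpy as np,cv2
from rig import arm
def cloud(n,d,mask=None):
    c=arm.camera_params(n); v,u=np.mgrid[0:400,0:640]
    X=np.stack([(u-c['cx'])/c['fx']*d,(v-c['cy'])/c['fy']*d,d],-1)
    return (X-c['t'])@c['R']   # R^T (X-t)
def crop(p,x0,y0,x1,y1,s,f):
    cv2.imwrite(f,cv2.resize(p[y0:y1,x0:x1,::-1],None,fx=s,fy=s,interpolation=cv2.INTER_CUBIC))
E
python3 - <<'E'
from h import *
z=np.load('pics/top0.npz');p,d=z['p'],z['d'];W=cloud('top',d)
crop(p,180,150,440,290,3,'pics/topc.png')
s=np.load('pics/scene0.npz');crop(s['p'],230,150,430,320,4,'pics/scc.png');WS=cloud('scene',s['d'])
def circ(q):
    A=np.c_[2*q,np.ones(len(q))];a=np.linalg.lstsq(A,(q**2).sum(1),rcond=None)[0];return a[:2],np.sqrt(a[2]+a[0]**2+a[1]**2)
# table height and objects
for nm,C in(('top',W),('scene',WS)):
    m=(C[...,2]>0.015)&(C[...,2]<0.12)&(C[...,0]>0.3)&(C[...,0]<0.65)&(abs(C[...,1])<.4)
    k,lab,st,ce=cv2.connectedComponentsWithStats(m.astype(np.uint8))
    for i in range(1,k):
        if st[i,4]<12: continue
        q=C[lab==i];zt=np.percentile(q[:,2],97);t=q[q[:,2]>zt-.006]
        print(nm,ce[i].round(),st[i,4],q.mean(0).round(4),'ztop',zt.round(4),'topc',t[:,:2].mean(0).round(4),len(t))
m=(W[...,0]>.35)&(W[...,0]<.4)&(abs(W[...,1])<.3);print('table z',np.median(W[...,2][m]))
E
```

```text
top [468. 169.] 414 [ 0.6341 -0.3655  0.1049] ztop 0.1094 topc [ 0.6342 -0.3666] 316
top [221. 194.] 1959 [0.5832 0.226  0.0364] ztop 0.1125 topc [0.5922 0.2435] 102
top [371. 193.] 2424 [ 0.5831 -0.1392  0.0602] ztop 0.0665 topc [ 0.5817 -0.1319] 1342
top [280. 189.] 181 [0.5917 0.079  0.0747] ztop 0.0963 topc [0.5942 0.0809] 79
top [320. 212.] 260 [ 0.5363 -0.0155  0.0586] ztop 0.0644 topc [ 0.536 -0.016] 203
top [263. 227.] 116 [0.5031 0.1195 0.0682] ztop 0.0963 topc [0.5034 0.1216] 38
top [228. 235.] 201 [0.4846 0.2009 0.0747] ztop 0.0964 topc [0.4847 0.205 ] 82
top [154. 258.] 396 [0.4288 0.3863 0.0402] ztop 0.0585 topc [0.4299 0.3792] 127
top [268. 256.] 194 [0.4344 0.1084 0.0743] ztop 0.0969 topc [0.4333 0.1111] 77
top [464. 262.] 840 [ 0.4164 -0.3551  0.0857] ztop 0.106 topc [ 0.415  -0.3644] 429
top [239. 264.] 199 [0.415  0.1761 0.075 ] ztop 0.0964 topc [0.4134 0.1789] 87
top [204. 266.] 219 [0.4124 0.2581 0.0737] ztop 0.0962 topc [0.4114 0.2618] 88
top [297. 273.] 206 [0.3921 0.0405 0.06  ] ztop 0.0776 topc [0.39  0.041] 78
scene [373. 146.] 160 [ 0.6317 -0.3563  0.1028] ztop 0.1077 topc [ 0.6333 -0.3596] 109
scene [338. 196.] 1781 [ 0.5595 -0.0946  0.0532] ztop 0.0877 topc [ 0.5516 -0.0516] 64
scene [286. 214.] 320 [0.5874 0.0879 0.0595] ztop 0.095 topc [0.5908 0.0847] 52
scene [226. 254.] 3512 [0.5791 0.2909 0.0489] ztop 0.1156 topc [0.5809 0.3162] 249
scene [300. 235.] 241 [0.4982 0.128  0.0585] ztop 0.0941 topc [0.5    0.1259] 35
scene [318. 253.] 764 [0.4159 0.1554 0.0609] ztop 0.0952 topc [0.4193 0.1522] 137
scene [357. 244.] 354 [0.3835 0.0511 0.0476] ztop 0.0762 topc [0.3879 0.0447] 59
scene [284. 267.] 807 [0.4365 0.245  0.0633] ztop 0.0954 topc [0.4397 0.2419] 152
scene [234. 308.] 867 [0.4358 0.3854 0.0416] ztop 0.0573 topc [0.4342 0.3803] 232
table z 0.0023799438220937974
```

View pics/topc.png

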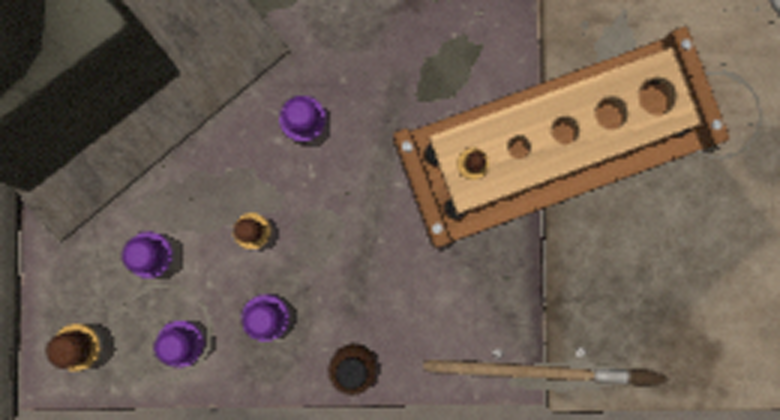

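View pics/scc.png

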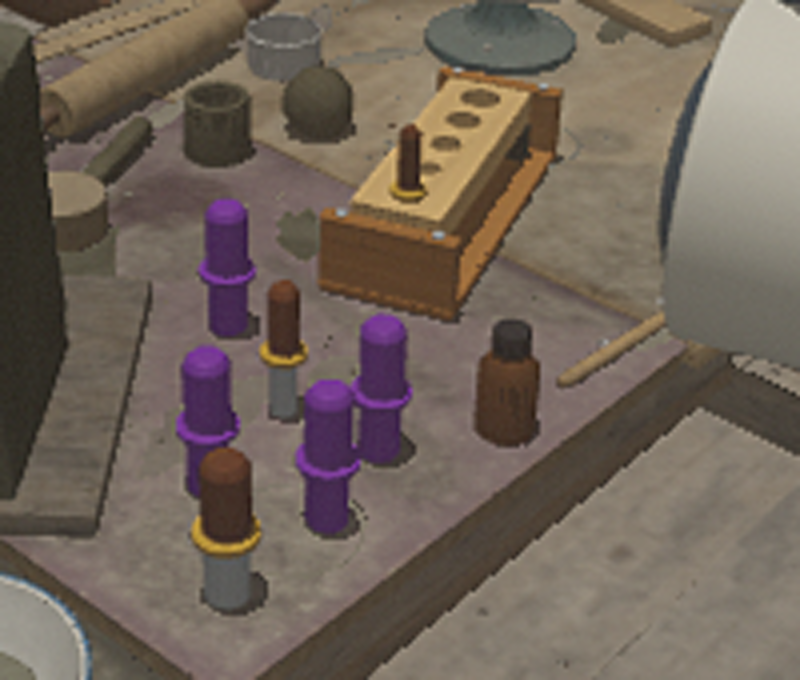

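```bash
cat >> h.py <<'E'
def ray(n,u,v,z):
    c=arm.camera_params(n); o=-c['R'].T@c['t']; r=c['R'].T@np.array([(u-c['cx'])/c['fx'],(v-c['cy'])/c['fy'],1]); return o+r*(z-o[2])/r[2]
def proj(n,X):
    c=arm.camera_params(n); q=c['R']@np.asarray(X)+c['t']; return np.array([q[0]/q[2]*c['fx']+c['cx'],q[1]/q[2]*c['fy']+c['cy']])
E
python3 - <<'E'
from h import *
z=np.load('pics/top0.npz');p,d=z['p'],z['d'];W=cloud('top',d)
hsv=cv2.cvtColor(p,cv2.COLOR_RGB2HSV)
# board mask
for c in [(352,198),(368,193),(383,187),(399,182)]:
    x,y=c; print(c, p[y-6:y+7,x].tolist() if c[0]==383 else '')
g=cv2.resize(cv2.cvtColor(p,cv2.COLOR_RGB2GRAY)[160:230,310:430],None,fx=6,fy=6,interpolation=cv2.INTER_CUBIC)
for T in (120,135,150):
  b=(g<T).astype(np.uint8)
  cs,_=cv2.findContours(b,cv2.RETR_LIST,cv2.CHAIN_APPROX_NONE)
  for q in cs:
    a=cv2.contourArea(q)/36
    if 12<a<250 and len(q)>20:
        e=cv2.fitEllipse(q);u=(e[0][0]-2.5)/6+310;v=(e[0][1]-2.5)/6+160
        if max(e[1])/min(e[1])<1.6: print(T,round(a,1),round(u,2),round(v,2),np.array(e[1]).round(1)/6*2.35,ray('top',u,v,.062).round(4),'zdep',W[int(v)-9,int(u)-2,2].round(4))
E
```

```text
(352, 198) 
(368, 193) 
(383, 187) [[184, 149, 105], [111, 89, 65], [65, 48, 32], [74, 51, 34], [140, 99, 63], [140, 97, 64], [139, 93, 61], [142, 97, 64], [141, 94, 62], [145, 101, 61], [143, 99, 65], [144, 99, 65], [190, 148, 105]]
(399, 182) 
120 13.5 325.27 225.67 [ 9.36083333 10.2225    ] [ 0.5041 -0.0283  0.062 ] zdep 0.0594
120 26.7 403.7 219.69 [13.43416667 17.82083333] [ 0.517  -0.2182  0.062 ] zdep -0.0016
120 52.5 338.17 203.82 [18.87833333 20.48416667] [ 0.5565 -0.06    0.062 ] zdep 0.0657
120 13.1 315.17 198.21 [ 9.24333333 10.2225    ] [ 0.5704 -0.0046  0.062 ] zdep -0.0026
120 44.1 352.66 198.38 [16.95916667 18.40833333] [ 0.5694 -0.0952  0.062 ] zdep 0.0601
120 64.0 368.13 192.69 [20.52333333 22.01166667] [ 0.583  -0.1329  0.062 ] zdep 0.0651
120 88.8 383.53 186.93 [24.51833333 25.4975    ] [ 0.5968 -0.1706  0.062 ] zdep 0.066
120 119.8 398.88 181.34 [28.3175     29.76666667] [ 0.6102 -0.2083  0.062 ] zdep 0.0586
120 39.0 365.04 171.77 [16.5675 20.445 ] [ 0.6341 -0.1262  0.062 ] zdep 0.0027
135 57.9 338.17 203.83 [19.77916667 21.58083333] [ 0.5565 -0.06    0.062 ] zdep 0.0657
135 49.7 352.68 198.48 [18.17333333 19.30916667] [ 0.5692 -0.0952  0.062 ] zdep 0.0601
135 71.3 368.09 192.79 [21.93333333 22.9125    ] [ 0.5828 -0.1328  0.062 ] zdep 0.0651
135 97.5 383.47 186.98 [25.88916667 26.51583333] [ 0.5967 -0.1705  0.062 ] zdep 0.066
135 130.5 398.82 181.41 [29.7275 30.9025] [ 0.6101 -0.2082  0.062 ] zdep 0.0586
150 66.2 338.17 203.97 [20.87583333 23.69583333] [ 0.5561 -0.06    0.062 ] zdep 0.0657
150 56.1 352.7 198.6 [19.23083333 20.64083333] [ 0.5689 -0.0953  0.062 ] zdep 0.0601
150 79.4 368.07 192.85 [23.265  24.0875] [ 0.5826 -0.1328  0.062 ] zdep 0.0651
150 107.3 383.45 186.99 [27.33833333 27.65166667] [ 0.5967 -0.1704  0.062 ] zdep 0.066
150 142.7 398.79 181.44 [31.17666667 32.23416667] [ 0.61   -0.2081  0.062 ] zdep 0.0586
```

```bash
cat >> h.py <<'E'
from scipy.optimize import minimize
def punch_mask(n,x,y,zf,s,box,rh=.014,rc=.019,rs=.013):
    # silhouette of handle+collar (+shank) at upscale s within box
    x0,y0,x1,y1=box; im=np.zeros(((y1-y0)*s,(x1-x0)*s),np.uint8)
    a=np.linspace(0,2*np.pi,48,endpoint=False)
    def hull(r):
        P=[]
        for rr,z in r:
            for t in a: P.append((proj(n,[x+rr*np.cos(t),y+rr*np.sin(t),zf+z])-[x0,y0]+.5)*s-.5)
        cv2.fillConvexPoly(im,cv2.convexHull(np.array(P).round().astype(np.int32)),1)
    hull([(rh,.047),(rh,.083)]+[(rh*np.cos(k),.083+.012*np.sin(k)) for k in np.linspace(0,1.5,6)])
    hull([(rc,.042),(rc,.047)])
    return im
def fit_punch(n,mask,x,y,zf,box,s=6,**k):
    x0,y0,x1,y1=box
    m=cv2.resize(mask[y0:y1,x0:x1].astype(np.float32),None,fx=s,fy=s,interpolation=cv2.INTER_LINEAR)>.5
    f=lambda q: float(np.sum(punch_mask(n,q[0]/1e3,q[1]/1e3,zf,s,box,**k).astype(bool)^m))
    r=minimize(f,[x*1e3,y*1e3],method='Nelder-Mead',options=dict(initial_simplex=[[x*1e3,y*1e3],[x*1e3+4,y*1e3],[x*1e3,y*1e3+4]]))
    return r.x/1e3,r.fun/m.sum()
def brown(p):
    h=cv2.cvtColor(p,cv2.COLOR_RGB2HSV).astype(int)
    return (((h[...,0]<32)&(h[...,1]>120)))
E
python3 - <<'E'
from h import *
for n,box,c in(('top',(185,245,225,285),(.412,.26)),('scene',(265,250,310,310),(.412,.26))):
    z=np.load(f'pics/{n}0.npz');p=z['p'];m=brown(p)
    x0,y0,x1,y1=box
    b=np.zeros_like(m);b[y0:y1,x0:x1]=m[y0:y1,x0:x1]
    k,l,st,_=cv2.connectedComponentsWithStats(b.astype(np.uint8));b=l==1+np.argmax(st[1:,4])
    print(n,st[1:,4],fit_punch(n,b,*c,0.0,box))
    o=p.copy();o[b]=[0,255,0];crop(o,x0,y0,x1,y1,8,f'pics/m_{n}.png')
    z=np.load(f'pics/{n}0.npz');
E
python3 -c "
import cv2,numpy as np
a=cv2.imread('pics/m_top.png');b=cv2.imread('pics/m_scene.png')
o=np.zeros((480,800,3),np.uint8);o[:a.shape[0],:a.shape[1]]=a;o[:b.shape[0],400:400+b.shape[1]]=b;cv2.imwrite('pics/m.png',o)"
```

```text
Traceback (most recent call last):
  File "h.py", line 30, in fit_punch
    r=minimize(f,[x*1e3,y*1e3],method='Nelder-Mead',options=dict(initial_simplex=[[x*1e3,y*1e3],[x*1e3+4,y*1e3],[x*1e3,y*1e3+4]]))
  File "h.py", line 29, in <lambda>
    f=lambda q: float(np.sum(punch_mask(n,q[0]/1e3,q[1]/1e3,zf,s,box,**k).astype(bool)^m))
                             ~~~~~~~~~~^^^^^^^^^^^^^^^^^^^^^^^^^^^^^^^^^^
  File "h.py", line 23, in punch_mask
    hull([(rh,.047),(rh,.083)]+[(rh*np.cos(k),.083+.012*np.sin(k)) for k in np.linspace(0,1.5,6)])
    ~~~~^^^^^^^^^^^^^^^^^^^^^^^^^^^^^^^^^^^^^^^^^^^^^^^^^^^^^^^^^^^^^^^^^^^^^^^^^^^^^^^^^^^^^^^^^^
  File "h.py", line 21, in hull
    for t in a: P.append((proj(n,[x+rr*np.cos(t),y+rr*np.sin(t),zf+z])-[x0,y0]+.5)*s-.5)
                          ~~~~^^^^^^^^^^^^^^^^^^^^^^^^^^^^^^^^^^^^^^^^
  File "h.py", line 12, in proj
    c=arm.camera_params(n); q=c['R']@np.asarray(X)+c['t']; return np.array([q[0]/q[2]*c['fx']+c['cx'],q[1]/q[2]*c['fy']+c['cy']])
ValueError: time passes only in moves, steps and waits
[ WARN:0@0.021] global loadsave.cpp:275 findDecoder imread_('pics/m_top.png'): can't open/read file: check file path/integrity
[ WARN:0@0.021] global loadsave.cpp:275 findDecoder imread_('pics/m_scene.png'): can't open/read file: check file path/integrity
Traceback (most recent call last):
AttributeError: 'NoneType' object has no attribute 'shape'
```

Too many camera_params calls; I'll cache it.

```bash
sed -i "s/arm.camera_params(n)/CP(n)/" h.py; sed -i "2a _c={}\ndef CP(n):\n    if n not in _c: _c[n]=arm.camera_params(n)\n    return _c[n]" h.py
cat > fit.py <<'E'
from h import *
for n,box,c in(('top',(185,245,225,285),(.412,.26)),('scene',(265,250,310,310),(.412,.26))):
    z=np.load(f'pics/{n}0.npz');p=z['p'];m=brown(p)
    x0,y0,x1,y1=box
    b=np.zeros_like(m);b[y0:y1,x0:x1]=m[y0:y1,x0:x1]
    k,l,st,_=cv2.connectedComponentsWithStats(b.astype(np.uint8));b=l==1+np.argmax(st[1:,4])
    print(n,st[1:,4],fit_punch(n,b,*c,0.0,box))
    o=p.copy();o[b]=[0,255,0];crop(o,x0,y0,x1,y1,8,f'pics/m_{n}.png')
E
python3 fit.py
python3 -c "
import cv2,numpy as np
a=cv2.imread('pics/m_top.png');b=cv2.imread('pics/m_scene.png')
o=np.zeros((480,800,3),np.uint8);o[:a.shape[0],:a.shape[1]]=a;o[:b.shape[0],400:400+b.shape[1]]=b;cv2.imwrite('pics/m.png',o)"
```

```text
top [193] (array([0.41089088, 0.26183026]), np.float64(0.14937106918238993))
scene [86  2 85] (array([0.45628729, 0.21939299]), np.float64(2.342412451361868))
```

View pics/m.png

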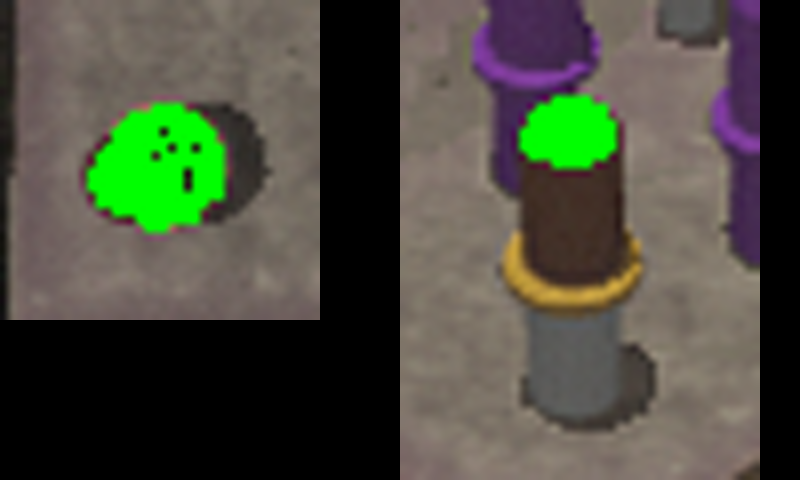

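Run:
```python
from h import *
z=np.load('pics/top0.npz');W=cloud('top',z['d'])
for x0,x1,y0,y1 in((.35,.6,-.7,-.25),(.35,.6,-.25,.32),(.33,.5,.15,.38)):
    m=(W[...,0]>x0)&(W[...,0]<x1)&(W[...,1]>y0)&(W[...,1]<y1)&(z['d']>0)
    q=W[m];i=np.argsort(-q[:,2])[:3];print(q[i].round(3))
print(ray('scene',286.3,283.5,.0445))
```

```text
[[ 0.354 -0.25   0.811]
 [ 0.353 -0.251  0.81 ]
 [ 0.354 -0.25   0.809]]
[[ 0.351 -0.233  0.829]
 [ 0.351 -0.236  0.829]
 [ 0.351 -0.237  0.828]]
[[0.477 0.205 0.1  ]
 [0.416 0.257 0.098]
 [0.479 0.203 0.098]]
[0.40821864 0.26524543 0.0445    ]
```

Request:
step_arm:
  moves: "0 0 4 0 0 0.147; 0 0 4 0 0 0.147; 2.5 3 2 0 0 0.147; 3 4 0 0 0 0.147; 3 4 0 0 0 0.147; 3 4 0 0 0 0.147; 3 4 0 0 0 0.147; 2.5 4 0 0 0 0.147; 0 4.5 0 0 0 0; 0 4.5 0 0 0 0; 0 4.5 0 0 0 0; 0 4.5 0 0 0 0"
  grip: 8.54

```text
t: 1.3
tcp_pos: [0.4105, -0.1649, 0.3311]
eef_rot: [-3.141, -0.0, 1.572]
force: [1.2, 0.0, 0.0]
gripper_width: 0.0854
```

Request:
step_arm:
  moves: "0 4.5 0 0 0 0; 0 4.5 0 0 0 0; 0 4.5 0 0 0 0; 0 4.5 0 0 0 0; 0 4.5 0 0 0 0; 0 4.5 0 0 0 0; 0 4.5 0 0 0 0; 0 4.5 0 0 0 0; 0 4.5 -3 0 0 0; 0 2.3 -3 0 0 0; 0 0 -4 0 0 0; 0 0 -4 0 0 0"

```text
t: 2.5
tcp_pos: [0.4106, 0.2587, 0.1922]
eef_rot: [3.141, -0.0, 1.574]
force: [0.9, 0.6, -0.4]
gripper_width: 0.0853
```

Request:
step_arm:
  moves: "0 0.1 0 0 0 0; 0 0 0 0 0 0; 0 0 -3 0 0 0; 0 0 -3 0 0 0; 0 0 0 0 0 0"

```text
t: 3.0
tcp_pos: [0.4107, 0.2586, 0.1332]
eef_rot: [-3.14, 0.001, 1.571]
force: [-0.0, 0.3, 0.7]
gripper_width: 0.0853
```

Run:
```python
from h import *
print(arm.sense()['tcp_pos'])
p,d=arm.grab_frame('scene');crop(p,210,170,380,310,4,'pics/s1.png')
p,d=arm.grab_frame('top');crop(p,160,200,330,310,4,'pics/t1.png')
```

```text
[0.41072903 0.25858902 0.13318238]
```

View pics/s1.png

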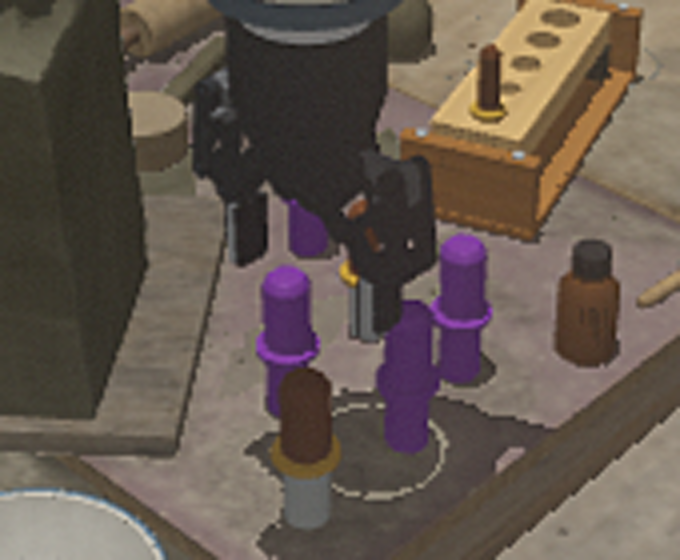

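Run:
```python
from h import *
print(proj('scene',[.4107,.2586,.146]),proj('scene',[.4107,.2586,.133]),proj('scene',[.411,.262,.0445]),proj('scene',[.411,.262,0]),proj('scene',[.411,.262,.09]))
```

```text
[287.07564843 243.19929855] [287.1579179  248.34513417] [286.46384194 282.16618208] [286.74065702 297.66951668] [286.1667153  265.52527555]
```

View pics/t1.png

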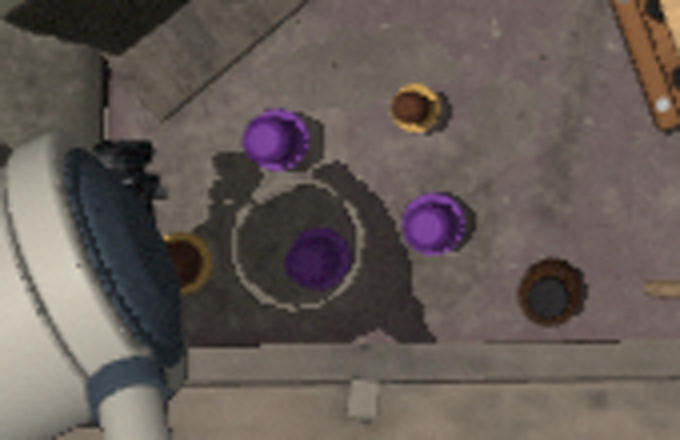

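Request:
step_arm:
  moves: "0 0.35 -2 0 0 0; 0 0 -2 0 0 0; 0 0 -2 0 0 0; 0 0 -1.1 0 0 0; 0 0 -1.0 0 0 0; 0 0 0 0 0 0"

```text
t: 3.7
tcp_pos: [0.4112, 0.2625, 0.0526]
eef_rot: [3.142, -0.0, 1.572]
force: [0.4, 0.5, 1.2]
gripper_width: 0.0854
```

Request:
step_arm:
  moves: "0 0 0 0 0 0; 0 0 0 0 0 0; 0 0 0 0 0 0; 0 0 0 0 0 0; 0 0 0 0 0 0; 0 0 0 0 0 0"
  grip: 2
  force: 40

```text
t: 4.3
tcp_pos: [0.4113, 0.2626, 0.053]
eef_rot: [3.141, -0.0, 1.572]
force: [-0.7, 0.1, 8.3]
gripper_width: 0.0271
```

Request:
step_arm:
  moves: "0 0 0.5 0 0 0; 0 0 1 0 0 0; 0 0 2 0 0 0; 0 0 3 0 0 0; 0 0 3 0 0 0; 0 0 3 0 0 0; 0 0 0 0 0 0; 0 0 0 0 0 0"

```text
t: 5.1
tcp_pos: [0.4111, 0.2625, 0.1783]
eef_rot: [3.14, -0.001, 1.572]
force: [0.3, 0.8, -2.3]
gripper_width: 0.027
```

Run:
```python
from h import *
s=arm.sense();print(s['tcp_pos'],s['force'],s['ft_torque'],s['gripper_width'])
p,d=arm.grab_frame('scene');crop(p,210,130,380,280,4,'pics/s2.png')
```

```text
[0.41106601 0.26247999 0.17834478] [ 0.32715584  0.82715124 -2.28908898] [0.02294506 0.00516297 0.00376959] 0.02700571733474229
```

View pics/s2.png

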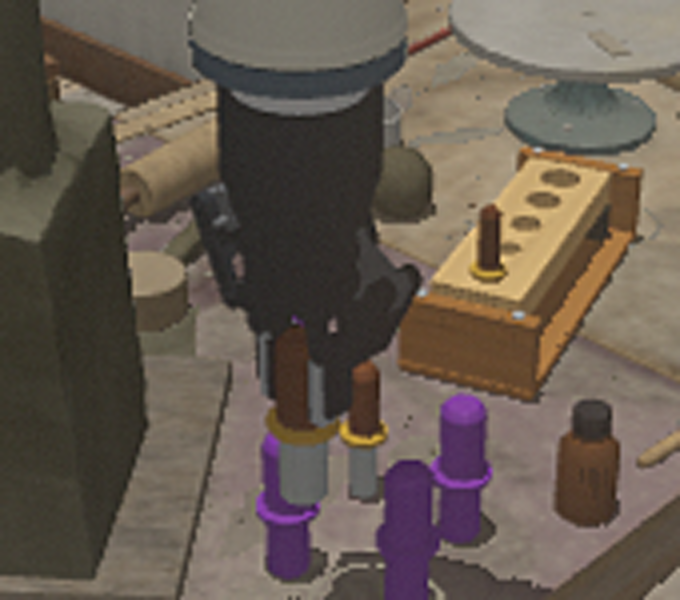

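Request:
step_arm:
  moves: "0.5 -1.5 2 0 0 0; 1.7 -4 2 0 0 0; 1.8 -4.2 0 0 0 0; 1.8 -4.2 0 0 0 0; 1.8 -4.2 0 0 0 0; 1.8 -4.2 0 0 0 0; 1.8 -4.2 0 0 0 0; 1.8 -4.2 0 0 0 0; 1.8 -4.2 0 0 0 0; 1.8 -4.2 0 0 0 0; 1.5 -3.5 0 0 0 0; 0.5 -0.7 0 0 0 0"

```text
t: 6.35
tcp_pos: [0.5975, -0.1743, 0.2157]
eef_rot: [-3.14, 0.0, 1.569]
force: [-0.4, 1.5, -2.8]
gripper_width: 0.0267
```

Request:
step_arm:
  moves: "0 0 0 0 0 0; 0 0 -2 0 0 0; 0 0 -2 0 0 0; 0 0 -2 0 0 0; 0 0 0 0 0 0; 0 0 0 0 0 0"

```text
t: 6.95
tcp_pos: [0.5965, -0.1695, 0.1576]
eef_rot: [-3.14, -0.001, 1.573]
force: [-0.1, 0.1, -2.2]
gripper_width: 0.0268
```

Run:
```python
from h import *
s=arm.sense();print(s['tcp_pos'],s['force'],s['ft_torque'],s['gripper_width'])
p,d=arm.grab_frame('scene');np.savez('pics/s3.npz',p=p,d=d);crop(p,290,110,420,240,4,'pics/s3.png')
p,d=arm.grab_frame('top');np.savez('pics/t3.npz',p=p,d=d);crop(p,290,130,450,250,4,'pics/t3.png')
```

```text
[ 0.59650403 -0.16946741  0.15756372] [-0.08597366  0.07896484 -2.21645128] [0.00111394 0.02876143 0.0083782 ] 0.026776950226687586
```

View pics/s3.png

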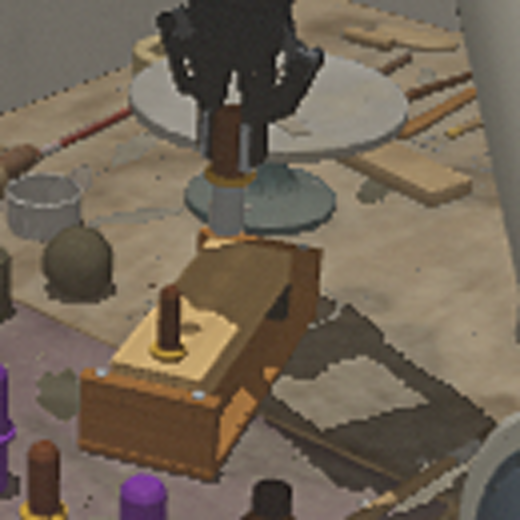

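View pics/t3.png

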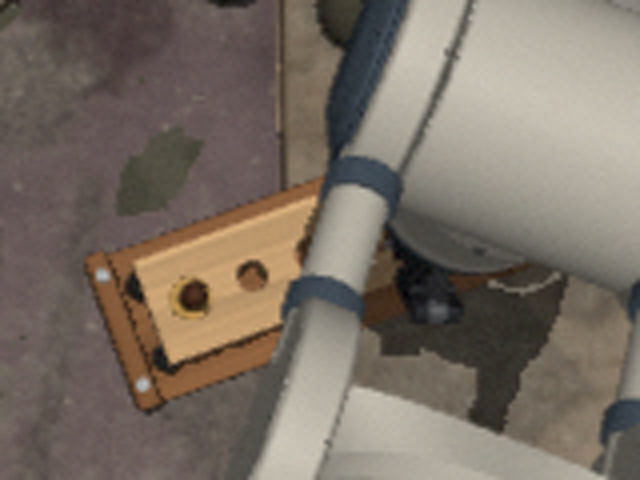

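Run:
```python
from h import *
p=np.load('pics/scene0.npz')['p'];x0,y0=325,150
g=cv2.resize(cv2.cvtColor(p,cv2.COLOR_RGB2GRAY)[y0:y0+55,x0:x0+45],None,fx=8,fy=8,interpolation=cv2.INTER_CUBIC)
for T in (110,125,140):
  cs,_=cv2.findContours((g<T).astype(np.uint8),cv2.RETR_LIST,cv2.CHAIN_APPROX_NONE)
  for q in cs:
    a=cv2.contourArea(q)/64
    if 8<a<70:
        e=cv2.fitEllipse(q);u=(e[0][0]-3.5)/8+x0;v=(e[0][1]-3.5)/8+y0
        print(T,round(a,1),round(u,2),round(v,2),np.array(e[1]).round(1)/8,ray('scene',u,v,.062).round(4))
for P in [(.5692,-.0952),(.5828,-.1328),(.5967,-.1705),(.6101,-.2082)]: print(proj('scene',[*P,.062]))
a=np.load('pics/s3.npz')['p']
print('gold/shank rows')
for r in range(148,170):
    print(r,[tuple(a[r,c]) for c in range(338,356,1)] if r in(155,162) else '')
cv2.imwrite('pics/s3z.png',cv2.resize(a[130:175,325:375,::-1],None,fx=12,fy=12,interpolation=cv2.INTER_NEAREST))
cv2.imwrite('pics/s0z.png',cv2.resize(p[155:210,325:375,::-1],None,fx=10,fy=10,interpolation=cv2.INTER_NEAREST))
s=[.5965,-.1695,.1576]
print(proj('scene',[.5965,-.1695,.1576-.0055]),proj('scene',[.5965,-.1695,.1576-.053]))
```

```text
110 16.6 327.25 203.35 [ 2.3125 13.5   ] [ 0.5442 -0.0261  0.062 ]
110 16.8 341.01 185.27 [3.025  7.2375] [ 0.5824 -0.1321  0.062 ]
110 22.3 345.42 179.48 [3.5125 8.1375] [ 0.5958 -0.1696  0.062 ]
110 28.3 349.68 174.05 [3.8625 9.4   ] [ 0.6088 -0.2067  0.062 ]
125 19.3 327.47 203.27 [ 2.475  14.4875] [ 0.544  -0.0268  0.062 ]
125 21.2 341.01 185.35 [3.5375 7.775 ] [ 0.5821 -0.1318  0.062 ]
125 26.5 345.39 179.51 [3.9125 8.65  ] [ 0.5957 -0.1693  0.062 ]
125 33.2 349.65 174.07 [4.3    9.8875] [ 0.6088 -0.2065  0.062 ]
140 22.3 327.73 203.2 [ 2.65   15.2875] [ 0.5438 -0.0276  0.062 ]
140 25.6 341.03 185.39 [3.9875 8.3375] [ 0.5819 -0.1316  0.062 ]
140 31.1 345.37 179.55 [4.3125 9.2375] [ 0.5957 -0.1691  0.062 ]
140 38.3 349.61 174.06 [ 4.7125 10.3625] [ 0.6089 -0.2064  0.062 ]
140 17.5 336.38 170.89 [3.5375 7.2375] [ 0.6519 -0.1946  0.062 ]
[336.40986295 191.25397219]
[341.03933944 185.14062344]
[345.38714001 179.27992896]
[349.65554499 173.75047889]
gold/shank rows
148 
149 
150 
151 
152 
153 
154 
155 [(np.uint8(100), np.uint8(104), np.uint8(95)), (np.uint8(104), np.uint8(109), np.
[... 968 characters left out ...]
int8(97), np.uint8(90)), (np.uint8(92), np.uint8(91), np.uint8(89)), (np.uint8(92), np.uint8(93), np.uint8(90)), (np.uint8(96), np.uint8(96), np.uint8(93)), (np.uint8(96), np.uint8(95), np.uint8(92)), (np.uint8(96), np.uint8(95), np.uint8(91)), (np.uint8(94), np.uint8(95), np.uint8(91)), (np.uint8(92), np.uint8(92), np.uint8(89)), (np.uint8(88), np.uint8(86), np.uint8(85)), (np.uint8(106), np.uint8(100), np.uint8(95)), (np.uint8(103), np.uint8(100), np.uint8(95)), (np.uint8(105), np.uint8(110), np.uint8(104)), (np.uint8(103), np.uint8(110), np.uint8(101)), (np.uint8(102), np.uint8(109), np.uint8(100))]
163 
164 
165 
166 
167 
168 
169 
[346.9238779  151.87008814] [346.01629069 166.63358863]
```

View pics/s3z.png

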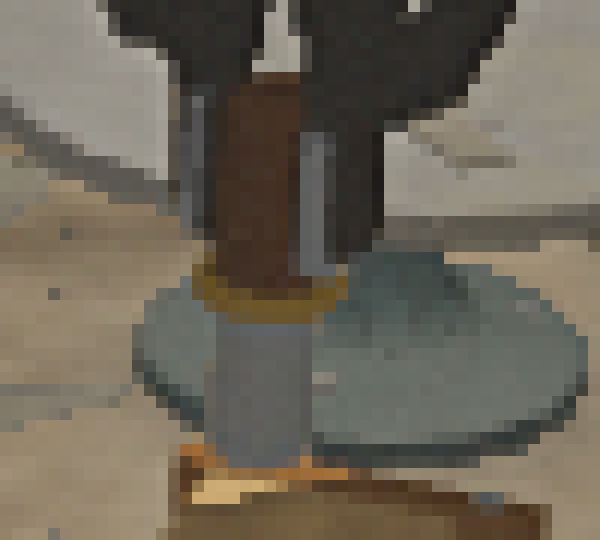

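View pics/s0z.png

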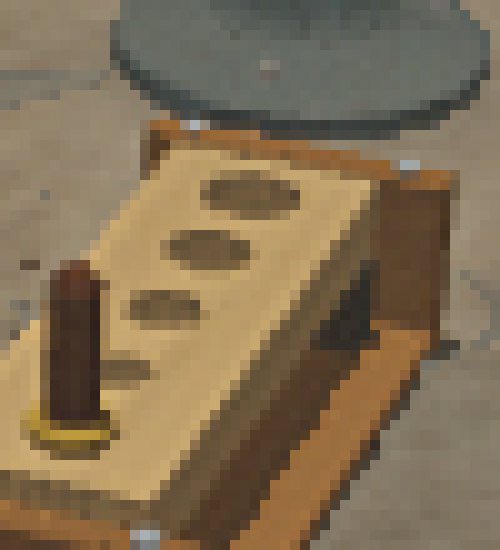

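Request:
step_arm:
  moves: "0 0 -1 0 0 0; 0 0 -1 0 0 0; 0 0 -1 0 0 0; 0 0 -0.6 0 0 0; 0 0 -0.2 0 0 0; 0 0 0 0 0 0; 0 0 0 0 0 0"
  force: 60

```text
t: 7.75
tcp_pos: [0.5972, -0.1707, 0.1198]
eef_rot: [3.141, 0.0, 1.572]
force: [0.1, -0.4, -2.6]
gripper_width: 0.0262
```

```bash
cat > st.py <<'E'
from rig import arm
import numpy as np
np.set_printoptions(precision=4,suppress=True)
s=arm.sense();print(s['t'],s['tcp_pos']*1e3,s['eef_rot'],'F',s['force'],'T',s['ft_torque'],s['gripper_width'])
E
python3 st.py
```

```text
7.75 [ 597.1504 -170.6549  119.7586] [3.1412 0.0001 1.5717] F [ 0.0947 -0.419  -2.6382] T [ 0.0177  0.0063 -0.0657] 0.026232896664518585
```

Request:
step_arm:
  moves: "-0.05 0.1 0 0 0 0; 0 0 0 0 0 0; 0 0 -0.1 0 0 0; 0 0 -0.1 0 0 0; 0 0 0 0 0 0"

```text
t: 8.25
tcp_pos: [0.5964, -0.1695, 0.1174]
eef_rot: [-3.141, -0.0, 1.572]
force: [0.9, 1.0, -1.8]
gripper_width: 0.0266
```

```bash
python3 st.py
```

```text
8.25 [ 596.3932 -169.5283  117.3918] [-3.1414 -0.0001  1.5718] F [ 0.8576  0.9798 -1.7599] T [ 0.01    0.0214 -0.0179] 0.026585238722207746
```

Request:
step_arm:
  moves: "0 0 -0.1 0 0 0; 0 0 0 0 0 0"

```text
t: 8.45
tcp_pos: [0.5964, -0.1696, 0.1164]
eef_rot: [-3.141, -0.0, 1.572]
force: [-0.5, 0.1, -1.6]
gripper_width: 0.0269
```

```bash
python3 st.py
```

```text
8.45 [ 596.3966 -169.5617  116.3883] [-3.1414 -0.0001  1.5718] F [-0.538   0.1414 -1.5503] T [ 0.0207 -0.0002  0.0068] 0.02685367941285796
```

Request:
step_arm:
  moves: "0 0 -0.1 0 0 0; 0 0 0 0 0 0"

```text
t: 8.65
tcp_pos: [0.5964, -0.1696, 0.1154]
eef_rot: [-3.141, -0.0, 1.572]
force: [0.6, 0.2, -2.7]
gripper_width: 0.0264
```

```bash
python3 st.py
```

```text
8.65 [ 596.4244 -169.5628  115.4243] [-3.1415 -0.0001  1.5718] F [ 0.5799  0.1957 -2.6807] T [-0.0331  0.0195  0.002 ] 0.026417565864185658
```

Request:
step_arm:
  moves: "0 0 -0.1 0 0 0; 0 0 0 0 0 0"

```text
t: 8.85
tcp_pos: [0.5964, -0.1695, 0.1144]
eef_rot: [-3.142, -0.0, 1.572]
force: [-0.2, -0.4, -2.6]
gripper_width: 0.0268
```

Request:
step_arm:
  moves: "0 0 -0.1 0 0 0; 0 0 0 0 0 0"

```text
t: 9.05
tcp_pos: [0.5964, -0.1696, 0.1134]
eef_rot: [-3.141, -0.0, 1.572]
force: [0.7, -0.6, -1.3]
gripper_width: 0.0263
```

Request:
step_arm:
  moves: "0 0 -0.1 0 0 0; 0 0 0 0 0 0"

```text
t: 9.25
tcp_pos: [0.5964, -0.1695, 0.1124]
eef_rot: [-3.141, -0.0, 1.572]
force: [0.6, -0.0, -1.4]
gripper_width: 0.0266
```

Request:
step_arm:
  moves: "0 0 -0.1 0 0 0; 0 0 0 0 0 0"

```text
t: 9.45
tcp_pos: [0.5964, -0.1696, 0.1114]
eef_rot: [-3.141, -0.0, 1.572]
force: [0.6, -0.4, -2.2]
gripper_width: 0.0267
```

Request:
step_arm:
  moves: "0 0 -0.1 0 0 0; 0 0 0 0 0 0"

```text
t: 9.65
tcp_pos: [0.5964, -0.1696, 0.1104]
eef_rot: [-3.141, -0.0, 1.572]
force: [0.0, -0.0, -2.4]
gripper_width: 0.0264
```

Request:
step_arm:
  moves: "0 0 -0.1 0 0 0; 0 0 0 0 0 0"

```text
t: 9.85
tcp_pos: [0.5964, -0.1696, 0.1094]
eef_rot: [-3.141, -0.0, 1.572]
force: [0.6, 0.6, -1.5]
gripper_width: 0.0266
```

```bash
python3 - <<'E'
from h import *
p,d=arm.grab_frame('scene');cv2.imwrite('pics/s4.png',cv2.resize(p[135:205,315:375,::-1],None,fx=8,fy=8,interpolation=cv2.INTER_CUBIC))
E
python3 st.py
```

```text
9.9 [ 596.413  -169.5412  109.4744] [-3.1414 -0.0001  1.5718] F [-0.091  -0.4422 -1.8159] T [-0.0121  0.0262 -0.0175] 0.026463165763363525
```

View pics/s4.png

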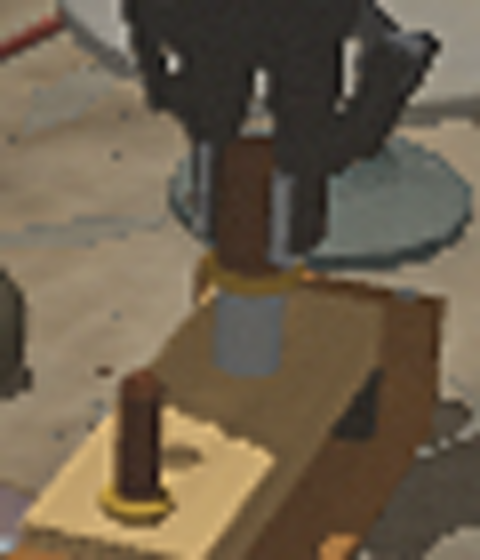

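Request:
step_arm:
  moves: "0 0 -0.1 0 0 0; 0 0 -0.1 0 0 0; 0 0 -0.1 0 0 0; 0 0 -0.1 0 0 0; 0 0 0 0 0 0"

```text
t: 10.4
tcp_pos: [0.5964, -0.1695, 0.1054]
eef_rot: [-3.141, -0.0, 1.572]
force: [0.4, 0.3, -2.3]
gripper_width: 0.0264
```

Request:
step_arm:
  moves: "0 0 -0.1 0 0 0; 0 0 -0.1 0 0 0; 0 0 -0.1 0 0 0; 0 0 -0.1 0 0 0; 0 0 0 0 0 0"

```text
t: 10.9
tcp_pos: [0.5964, -0.1695, 0.1014]
eef_rot: [-3.141, -0.0, 1.572]
force: [0.6, 0.0, -2.0]
gripper_width: 0.0262
```

No side force: it's in the hole. Continue lowering.

Request:
step_arm:
  moves: "0 0 -0.2 0 0 0; 0 0 -0.2 0 0 0; 0 0 -0.2 0 0 0; 0 0 -0.2 0 0 0; 0 0 -0.2 0 0 0; 0 0 0 0 0 0"

```text
t: 11.5
tcp_pos: [0.5963, -0.1695, 0.0912]
eef_rot: [-3.141, -0.0, 1.572]
force: [-0.1, 0.4, -1.5]
gripper_width: 0.0262
```

Request:
step_arm:
  moves: "0 0 -0.2 0 0 0; 0 0 -0.2 0 0 0; 0 0 -0.2 0 0 0; 0 0 -0.2 0 0 0; 0 0 -0.2 0 0 0; 0 0 0 0 0 0"

```text
t: 12.1
tcp_pos: [0.5963, -0.1695, 0.0812]
eef_rot: [-3.141, -0.0, 1.572]
force: [-0.6, 0.9, -2.1]
gripper_width: 0.0265
```

Request:
step_arm:
  moves: "0 0 -0.1 0 0 0; 0 0 -0.1 0 0 0; 0 0 -0.1 0 0 0; 0 0 -0.1 0 0 0; 0 0 -0.1 0 0 0; 0 0 0 0 0 0"

```text
t: 12.7
tcp_pos: [0.5964, -0.1696, 0.0764]
eef_rot: [-3.141, -0.0, 1.572]
force: [-0.2, 0.1, -1.6]
gripper_width: 0.0264
```

Request:
step_arm:
  moves: "0 0 -0.1 0 0 0; 0 0 -0.1 0 0 0; 0 0 0 0 0 0"

```text
t: 13.0
tcp_pos: [0.5964, -0.1695, 0.0744]
eef_rot: [-3.141, -0.0, 1.572]
force: [0.7, 0.5, -2.2]
gripper_width: 0.0268
```

```bash
python3 - <<'E'
from h import *
p,d=arm.grab_frame('scene');cv2.imwrite('pics/s5.png',cv2.resize(p[135:205,315:375,::-1],None,fx=8,fy=8,interpolation=cv2.INTER_CUBIC))
E
python3 st.py
```

```text
13.05 [ 596.4224 -169.5563   74.4791] [-3.1415 -0.      1.5718] F [ 0.6495  0.5074 -1.9641] T [ 0.0261 -0.0114 -0.0264] 0.026307358078197507
```

View pics/s5.png

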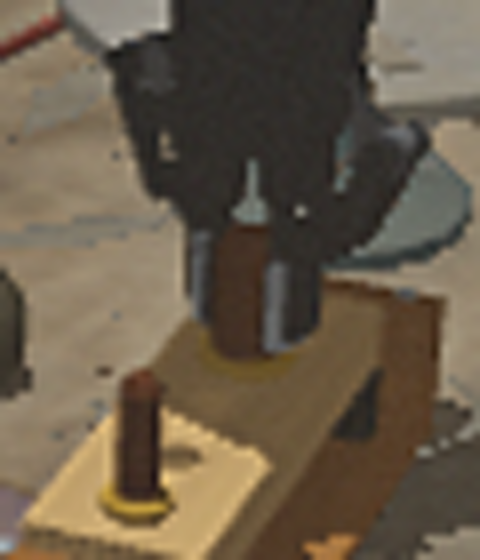

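Collar nearly at the board. Half-millimetre steps to contact.

Request:
step_arm:
  moves: "0 0 -0.05 0 0 0; 0 0 -0.05 0 0 0; 0 0 0 0 0 0"

```text
t: 13.35
tcp_pos: [0.5964, -0.1696, 0.0735]
eef_rot: [-3.142, -0.0, 1.572]
force: [-0.4, -0.7, -1.3]
gripper_width: 0.0268
```

Request:
step_arm:
  moves: "0 0 -0.05 0 0 0; 0 0 0 0 0 0"

```text
t: 13.55
tcp_pos: [0.5965, -0.1696, 0.0731]
eef_rot: [3.141, 0.0, 1.572]
force: [-0.2, 0.7, 1.7]
gripper_width: 0.0265
```

Request:
step_arm:
  moves: "0 0 -0.05 0 0 0; 0 0 0 0 0 0"

```text
t: 13.75
tcp_pos: [0.5965, -0.1696, 0.0727]
eef_rot: [3.141, 0.0, 1.572]
force: [0.2, 0.9, 2.4]
gripper_width: 0.0264
```

Request:
step_arm:
  moves: "0 0 0 0 0 0; 0 0 0 0 0 0; 0 0 0 0 0 0; 0 0 0 0 0 0; 0 0 0 0 0 0"
  grip: 6

```text
t: 14.25
tcp_pos: [0.5965, -0.1696, 0.0725]
eef_rot: [-3.142, -0.0, 1.572]
force: [0.5, 0.2, -0.1]
gripper_width: 0.0599
```

Request:
step_arm:
  moves: "0 0 0.5 0 0 0; 0 0 1 0 0 0; 0 0 2 0 0 0; 0 0 3 0 0 0; 0 0 4 0 0 0; 0 0 4 0 0 0; 0 0 3 0 0 0; 0 4 0 0 0 0; -4 4 0 0 0 0; -4 4 0 0 0 0; -4 4 0 0 0 0; 0 0 0 0 0 0"

```text
t: 15.45
tcp_pos: [0.4858, -0.0201, 0.2483]
eef_rot: [-3.139, -0.001, 1.574]
force: [-0.3, -0.1, -0.3]
gripper_width: 0.0603
```

```bash
python3 - <<'E'
from h import *
p,d=arm.grab_frame('scene');np.savez('pics/s6.npz',p=p,d=d);crop(p,220,130,420,280,4,'pics/s6.png')
p,d=arm.grab_frame('top');np.savez('pics/t6.npz',p=p,d=d);crop(p,180,150,440,290,3,'pics/t6.png')
E
python3 st.py
```

```text
15.55 [490.1489 -22.9159 248.7226] [3.14   0.0004 1.5732] F [ 0.788  -0.3596 -0.0435] T [-0.028  -0.016  -0.0194] 0.0599060505398482
```

View pics/s6.png

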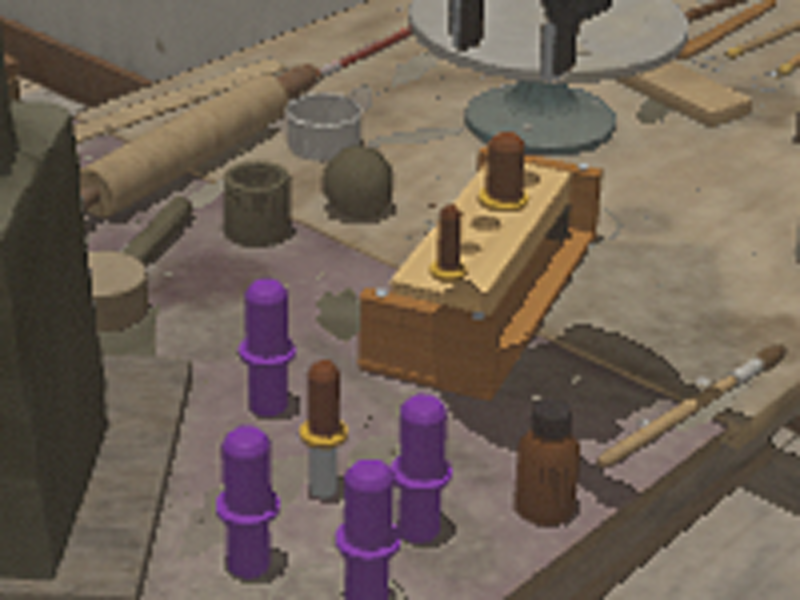

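View pics/t6.png

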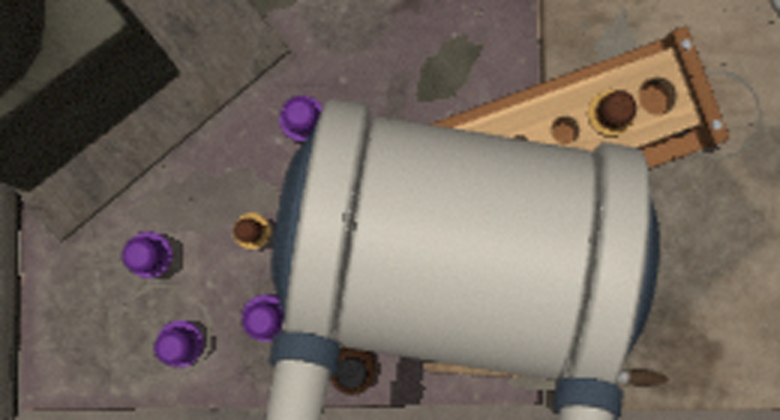

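Run:
```python
from h import *
z=np.load('pics/t6.npz');W=cloud('top',z['d']);q=W[182:192,380:392].reshape(-1,3);print('top z',np.percentile(q[:,2],95),'xy',q[q[:,2]>.10][:,:2].mean(0))
arm.hand_in()
```

```text
top z 0.11637926582036037 xy [ 0.59388994 -0.16767371]
the job is handed in; nothing more can be done
```

The wider punch now stands in the 26 mm hole with its collar on the board. I let go of it, and the job is handed in at about 15.6 s of the 72 s allowed.

- **Insertion:** The punch found the hole on the first lowering, with no scraping. Side forces stayed at noise level, about 1 N. The collar touched down with a force rise of about 4.5 N, well under the 30 N limit.
- **Final position:** In the last pictures the punch looks upright in the fourth hole, between the empty 22 mm and 30 mm holes. Its top read about 116 mm, against 114.5 to 117 mm expected (the cameras read about 2.4 mm high on the table). The handle-top position (594, -168 mm) was about 3 mm from the measured hole centre (597, -170 mm). I put that down to the top camera's slanted view of the handle.
- **Other things:** The thinner punch, bottle, brush and purple look-alikes appeared unmoved by eye. I did not measure them again. The mould was not checked separately in the last top picture. The arm was well clear, with the TCP at a height of about 0.25 m.

The two cameras disagreed by about 1 mm on where the hole was. I aimed between them, and that fitted.

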